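Empty a valve block and turn it over in the bench turnover stand

ROBOT

A 6-joint arm with a two-finger parallel gripper is mounted at the origin on the work surface. World frame = base frame: x ahead of the robot, y to its left, z up, the work surface at z = 0. Lengths are in mm, angles in rad, forces in N, time in s.
With the tool pointing down it reaches from about 300 to 775 mm from the base axis. Payload 14.6 kg.
Tool frame: the origin (TCP) lies on the centre line of the jaws, within the pads' length; the fingertips stand 8 mm ahead of it and the grasp point (between the pads) lies 11 mm behind it; z points along the fingers, y is the direction in which the jaws open and shut (so a half turn about z gives the same grasp; the last joint's range is limited). The gripper opens to 94 mm and grips with 3 to 60 N. Pads are 16 mm wide; open, the fingers measure 119 mm over their backs; the gripper's body (75 mm by 177 mm) begins 78 mm behind the grasp point.
Start: joints at [1.243, 0.3, 1.521, -0, 1.321, -0.067], TCP at [141.817, 531.392, 213.446] pointing down, gripper open.
Joint ranges: [-3.03, 3.03], [-0.79, 2.21], [0.23, 2.52], [-1.04, 4.18], [0, 3.07], [-2.55, 2.55]. Speed limits (rad/s): [2.22, 2.22, 2.57, 3.14, 3.14, 3.14].

INTERFACE

Orientations are given as [roll, pitch, yaw] about the fixed x, y, z axes, in that order (R = Rz(yaw) Ry(pitch) Rx(roll)).
In Python, from cell import read_state, cams, manip gives the robot as it stands.
- The arm moves only by the shell command python3 -m handwheel 'ROWS' [OPENING] [FORCE]. ROWS is JSON, a list of rows, each a list of 4 numbers: the shift along the tool's x, y, z in m, then the turn about the tool's z in degrees. In form: [[dx, dy, dz, turn], ...]. A call has 1 to 5 rows; each row is the pose to reach, as a shift and turn from the pose measured when the call began, along the tool's axes at that moment; what a row does not reach only later rows make up. A row lasts 1/8 s, in which the tool goes at most 62.5 mm and 10.7 degrees, less where a joint would pass 70% of its speed; a pose out of reach is approached as far as the arm can. A call with a gripper value outside its range is refused whole. OPENING is the closure, from 0 (fully open) to 1 (shut), set as the call begins (- or left out, the last holds). The fingers move at their own pace and stop on an object; FORCE is the grip in N (left out, the last holds). Time passes only in rows, so rows that repeat a pose let the fingers close. It gives the time, the measured TCP pose, the force and the opening at its end, in the units of the state.
- read_state(): the state, without advancing time (a new reading comes with each control period).
- cams.camera(name): name is "side" or "top"; returns the picture (384x512x3 uint8, red, green, blue); there is no depth.
- cams.get_calibration(name): a dict with "vertical_fov" (degrees; the focal length in pixels is half the picture's height over the tangent of half this angle, whatever the lens; pixels are square), "cx", "cy" (the principal point, pixels), "R" (3x3) and "t" (3): a world point X has camera coordinates R X + t. Camera axes: x right, y down, z forward; pixel columns grow to the right and rows downward; lengths in mm; the calibration is good to about 2 mm. A picture is of the moment at which its call begins. get_calibration takes no time and is no camera call.
- manip.sign_off(): hands the job in, once; it reports no verdict.
The state is a dict: "clock": time; "joints": joint angles; "qd": joint speeds; "effort": joint torques, N m; "eef_pos": TCP position; "eef_rot": TCP orientation; "wrist_force": force on the tool from outside, world axes, zero at the start; "moment": the same for the moment, N m; "finger_gap": finger opening in mm.
Only numpy, scipy, OpenCV 4.12 (cv2) and the standard library are available. Lean on these libraries where they do the work, as an engineer would, in place of code of your own. Each camera call takes 0.05 s, during which the arm holds its last target. There are 200 camera calls.

TASK

First lift every solenoid out of the valve block and put them all in the grey parts box. Then lay the valve block, pockets up, in the cradle of the blue turnover stand with one end tongue slid right under the fixed keeper against the stop, push the bolt fully home over the other tongue, and give the block a firm upward tug to make sure it is held. Only then swing the cradle right over by its bar until it stops, and leave it like that with the block latched upside down; leave the solenoids in the box and the other things on the bench where they are.

Things in the scene. Friction and masses are not known exactly. Their poses are not given: they have to be found in the camera images.
- valve_block: loose aluminium block, 0.5-0.75 kg, pockets up. Main part 150 x 50 x 40 mm (x, y, z) with four 30 mm square pockets, 26 mm deep, in a row at x = -55.5, -18.5, 18.5, 55.5; at each x end a tongue 16 long, 44 wide, 14 thick, level with the underside (182 mm overall). Origin: centre of the underside; z up out of the pockets. Both ends alike. Grip it across its 50 mm width at the middle
- solenoid1: solenoid valve, 0.13 kg, 70 mm tall: below, a round steel nose 24 mm across and 28 long; above, a square black coil 30 x 30 x 42 mm. Origin: centre of the nose's lower end; z along it to the coil's top, x and y square to the coil's faces. As found it stands nose down in a pocket of the valve block, only the coil showing. Two to four solenoids are present, the others absent
- solenoid2: another, like solenoid1
- solenoid3: another, like solenoid1
- solenoid4: another, like solenoid1
- parts_box: loose open grey plastic box 140 x 220 x 40 mm (x, y, z), walls and floor 5 mm. Origin: centre of the underside. The solenoids may stand or lie in it
- turnover_stand: blue steel stand fixed to the bench; base plate 345 x 130 x 8 mm, two posts 102 mm high at its ends. Origin: on the bench under the seat. The cradle's level axis runs along the stand's x, 85 mm above the bench, from the bolt-end post (x = -184 to -201 mm) to the other post (x = 107 to 124 mm)
- cradle (a joint): turn of the cradle about its axis (rad): 0 as found, bed upright with its bar on the stand's -y side; pi (its stop) upside down with the bar, having gone over the top, on the +y side. Stiff with friction (0.25 N m): stays where it is left
- seat (a point): on the cradle's bed, 20 mm below the axis: where the valve block's origin belongs. Axes: x along the turning axis towards the keeper, y across (bar at -y), z up out of the bed. Guides 18 mm high, 57 mm apart, stand 48 to 82 mm either side of the middle along x (3.5 mm play each side of the block). At the middle the bed is only 22 mm wide: fingers may reach down past it
- keeper (a point): underside of the fixed keeper at its tip, 79 mm from the seat along +x and 17 mm above the bed. The keeper is a 12 mm bar overhanging the bed from x = 79 to 91 mm, where the stop plate stands (42 mm high above the bed). So lower the block onto the bed with its middle at about x = -18 mm, then slide it towards +x until its tongue meets the stop
- bar_mid (a point): middle of the cradle's round steel bar, 14 mm in diameter and 120 mm long, parallel to the axis and 105 mm from it; free space 55 mm between the bar and the bed plates
- bolt: steel bolt 40 x 30 x 12 mm, underside 17 mm above the bed. Origin: its front face (towards the block), at axis height; axes as the seat's. It slides along the seat's x from -128 mm (drawn back) to -79 mm (home: its stop, 12 mm over the block's tongue) with 3 N friction and stays put. As found it may be partly forward: draw it back behind -116 mm before lowering the block
- knob_top (a point): centre of the top of the bolt's upright knob: shank 14 mm across, black cap 18 mm across and 8 mm high; 46 mm above the bolt's upper face, 55 mm above the axis, 20 mm behind the bolt's front face
- spray_can: white spray can 60 mm across, 170 mm tall, a bystander on the bench to be left alone; origin at the centre of its underside
- wrench: steel wrench 190 mm long, a bystander on the bench to be left alone; origin at the centre of its underside
- screwdriver: screwdriver 200 mm long, a bystander on the bench to be left alone; origin at the centre of its underside
- gear: dark steel timing gear 98 mm across, 24 mm thick, a bystander on the bench to be left alone; origin at the centre of its underside
- carton: brown cardboard carton 100 x 80 x 50 mm, a bystander on the bench to be left alone; origin at the centre of its underside
- bearing: steel bearing ring 64 mm across, 18 mm thick, a bystander on the bench to be left alone; origin at the centre of its underside
- cup: white plastic cup 70 mm across, 70 mm tall, a bystander on the bench to be left alone; origin at the centre of its underside
Things that resemble listed ones, but are neither listed nor needed, are in the scene too. There is more than one size of the valve_block; the job needs the smaller. What is shaped like the solenoid1 but yellow is not meant.

How it is judged:
By the outcome, as a careful person would: the job done as asked, in the order asked, and still so for the second after the job is handed in, with the robot touching nothing.
Of solenoid1, solenoid2, solenoid3, solenoid4 only 2 to 4 are there at a start; the rules pass over those that are not, and their reading is None.
At some moment in a run one of parts_box, valve_block may be knocked a few centimetres aside while the robot is not near it.
Once in a run the grip may slacken for a moment while it holds something.
It also fails if it takes over 210 s, if anything falls off the work surface, if the arm or the gripper's body presses on something with over 40 N, if the wrist force passes 120 N, or if a joint passes its speed limit or range.

## Working session

There is one attempt and no reset: what is moved stays moved. The work goes in short steps, Python scripts to look and compute and a shell command to move; the robot and the scene stay as the last step left them, time stands still between calls to the robot, and variables do not carry over. Pictures are saved under pics/ and viewed, about 12 in all and at most 16, crops included, and the job is handed in when it is done.

```bash
ls; mkdir -p pics; python3 - <<'E'
from cell import read_state, cams
import cv2, numpy as np
for n in("top","side"):
    c=cams.get_calibration(n); print(n,c)
    cv2.imwrite(f"pics/{n}0.png",cv2.resize(cams.camera(n)[:,:,::-1],(800,600),interpolation=cv2.INTER_CUBIC))
    cv2.imwrite(f"pics/{n}0raw.png",cams.camera(n)[:,:,::-1])
print(read_state())
E
```

```text
pics
top {'vertical_fov': 52.46074606909636, 'cx': 257.6671496040687, 'cy': 189.6446092573865, 'R': array([[-1.34750533e-03, -9.99949646e-01,  9.94434143e-03],
       [-9.90212487e-01, -5.35980098e-05, -1.39568007e-01],
       [ 1.39561512e-01, -1.00350797e-02, -9.90162553e-01]]), 't': array([  13.81184732,  514.10681076, 1365.08095578])}
side {'vertical_fov': 55.8928984982093, 'cx': 256.9130287836217, 'cy': 191.3466934987273, 'R': array([[-0.84187976, -0.53965901, -0.00257166],
       [-0.38030106,  0.59664543, -0.70667202],
       [ 0.38289629, -0.59395487, -0.7075366 ]]), 't': array([419.73685624, 248.76300512, 945.51762227])}
{'clock': 0.2, 'joints': array([ 1.24342655e+00,  3.00230933e-01,  1.52132952e+00,  2.13099140e-05,
        1.32070200e+00, -6.66430910e-02]), 'qd': array([ 0.00069433, -0.00286945, -0.00079778,  0.00083337,  0.00020696,
        0.00051219]), 'effort': array([-1.36080048e-04, -5.31504178e+01, -3.52562678e+01,  7.07854098e-02,
        2.33044726e-02, -7.19110335e-05]), 'eef_pos': array([141.75318448, 531.26534985, 213.12450793]), 'eef_rot': array([-3.14092572e+00, -6.52019789e-05,  2.88086066e+00]), 'wrist_force': array([0.35193302, 0.07306588, 0.23401373]), 'moment': array([ 0.02630774,  0.03146333, -0.01813004]), 'finger_gap': 93.84889912236143}
```

View pics/top0.png

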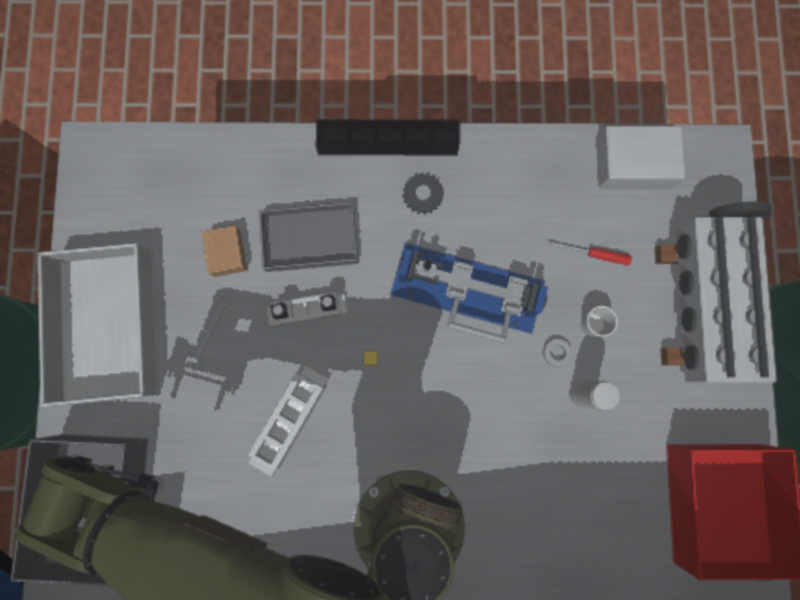

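View pics/side0.png

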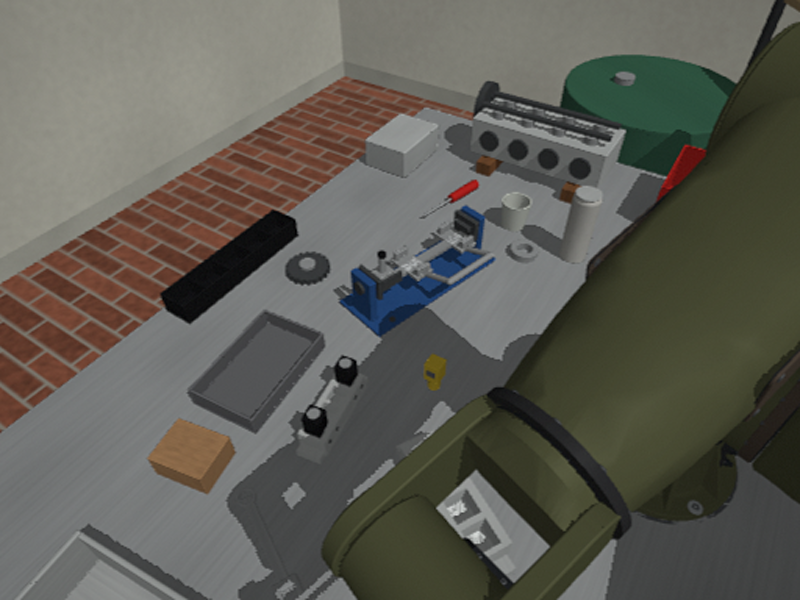

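The top view shows the small block with two solenoids at about (307,305), the larger empty block at (290,420), the box at (310,235) and the stand at (470,290) with its bar towards the robot. I'll view a closer crop and then measure.

```bash
cat > h.py <<'E'
from cell import read_state, cams
import cv2, numpy as np
def foc(c): return 192/np.tan(np.radians(c["vertical_fov"])/2)
def cast(n,u,v,z):
    c=cams.get_calibration(n); f=foc(c); R,t=c["R"],c["t"]
    d=R.T@np.array([(u-c["cx"])/f,(v-c["cy"])/f,1]); o=-R.T@t
    return o+d*(z-o[2])/d[2]
def tri(ut,vt,us,vs):
    A=[];b=[]
    for n,u,v in(("top",ut,vt),("side",us,vs)):
        o=cast(n,u,v,0);d=cast(n,u,v,100)-o;d/=np.linalg.norm(d);P=np.eye(3)-np.outer(d,d);A.append(P);b.append(P@o)
    return np.linalg.solve(A[0]+A[1],b[0]+b[1])
def proj(n,X):
    c=cams.get_calibration(n);p=c["R"]@np.array(X,float)+c["t"];return p[:2]/p[2]*foc(c)+[c["cx"],c["cy"]]
def crop(n,x0,y0,w,h,k,name):
    im=cams.camera(n)[:,:,::-1]
    cv2.imwrite(f"pics/{name}.png",cv2.resize(im[y0:y0+h,x0:x0+w],None,fx=k,fy=k,interpolation=cv2.INTER_CUBIC)); return im
def delta(dx,dy,dz=0):
    "world shift mm -> tool shift m"
    from scipy.spatial.transform import Rotation as Ro
    s=read_state();R=Ro.from_euler("xyz",s["eef_rot"]).as_matrix()
    return np.round(R.T@np.array([dx,dy,dz])/1000,4)
E
python3 - <<'E'
from h import *
im=crop("top",160,115,200,110,4,"c1")
E
```

```text
(no output)
```

View pics/c1.png

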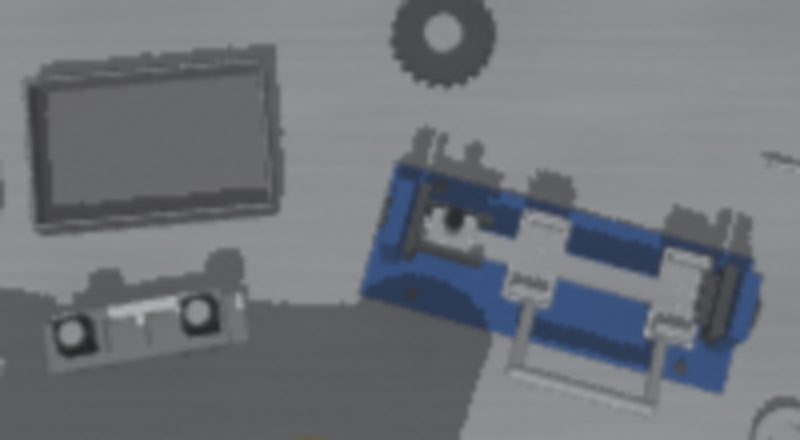

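```bash
python3 - <<'E'
from h import *
r=lambda a,b:(160+a/4-.4,115+b/4-.4)
p=lambda n,a,b,z:print(n,np.round(cast("top",*r(a,b),z),1))
p("solL",73,332,84);p("solR",199,312,84)
k=.64
print("tri solL",tri(*r(73,332),315*k-.2,413*k-.2),"solR",tri(*r(199,312),346*k-.2,361*k-.2))
p("barL",512,371,88);p("barR",652,407,88);p("knob",455,216,140)
print("tri knob",tri(*r(455,216),381*k,253*k))
for q in((398,163),(362,297),(725,392),(762,258)):p("base",*q,8)
for q in((28,80),(275,62),(278,212),(38,232)):p("box",*q,40)
for q in((47,325),(244,288),(247,340),(50,372)):p("blk",*q,14)
s=read_state();print(s["eef_rot"])
# large block & bystanders: yellow
p("yellow",(370/1.5625-160)*4,(357/1.5625-115)*4,30)
E
```

```text
solL [479.6 289.7  84. ]
solR [497.  181.3  84. ]
tri solL [478.39474276 289.03598399  83.35501617] solR [496.0524523  180.59120697  88.52275459]
barL [445.3 -88.9  88. ]
barR [ 414.2 -208.8   88. ]
knob [570.7 -38.1 140. ]
tri knob [570.46869193 -38.58629967 137.93332145]
base [646.7   7.7   8. ]
base [521.  41.   8.]
base [ 433.6 -290.     8. ]
base [ 557.4 -328.     8. ]
box [716.4 345.6  40. ]
box [733.7 120.6  40. ]
box [593.9 116.6  40. ]
box [575.5 332.2  40. ]
blk [494.4 327.2  14. ]
blk [528.4 148.7  14. ]
blk [480.7 145.4  14. ]
blk [451.5 323.2  14. ]
[-3.14108202e+00 -2.86377581e-05  2.88086693e+00]
yellow [376.8  89.3  30. ]
```

Points check out: the coil spacing is 110 mm against 111, the bar 124 against 120, and the knob is at height 138 against 140. So block centre is (488,235) with its axis at 99°, box centre (655,229), and the stand axis points at -104.5°.

```bash
cat >> h.py <<'E'
def to(x,y,z,yaw):
    "print tool shift (m) and turn (deg) to a world TCP pose"
    s=read_state();p=s["eef_pos"];t=(np.degrees(s["eef_rot"][2])-yaw+180)%360-180
    print(np.round(p,1),"yaw",round(np.degrees(s["eef_rot"][2]),1),"->",delta(x-p[0],y-p[1],z-p[2]),"turn",round(t,1),"F",np.round(s["wrist_force"],1),"gap",round(s["finger_gap"],1),"t",round(s["clock"],1),"j6",round(s["joints"][5],2))
E
python3 -m handwheel '[[-0.04,-0.015,0,10],[-0.08,-0.03,0,20],[-0.12,-0.045,0,30],[-0.16,-0.06,0,40],[-0.2,-0.075,0,50]]' 0 20
python3 -c "
from h import *
to(479,289.4,120,99.2)"
```

```text
clock: 0.88
eef_pos: [316.7, 406.3, 213.2]
eef_rot: [-3.141, 0.0, 2.002]
wrist_force: [0.0, 0.3, 0.7]
finger_gap: 93.8
[316.7 406.3 213.2] yaw 114.7 -> [-0.1741  0.0986  0.0933] turn 15.5 F [0.  0.3 0.7] gap 93.8 t 0.9 j6 0.41
```

```bash

python3 -m handwheel '[[-0.045,0.025,0.015,5],[-0.09,0.05,0.03,10],[-0.13,0.075,0.045,15.5],[-0.174,0.0986,0.06,15.5],[-0.174,0.0986,0.06,15.5]]' 
python3 - <<'E'
from h import *
to(479,289.4,55,99.2)
crop("top",160,115,120,90,5,"c2"); crop("side",150,190,120,120,5,"c3")
E
```

```text
clock: 1.5
eef_pos: [480.4, 287.3, 151.7]
eef_rot: [-3.139, 0.001, 1.728]
wrist_force: [-0.6, -0.1, -0.2]
finger_gap: 94.0
[480.4 287.3 151.7] yaw 99.0 -> [ 0.0024 -0.0008  0.0967] turn -0.2 F [-0.6 -0.1 -0.2] gap 94.0 t 1.5 j6 0.32
```

View pics/c3.png

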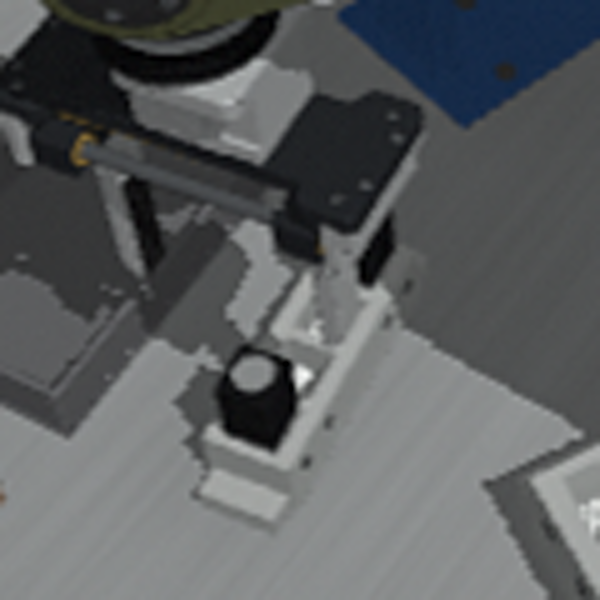

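The coil at (250,372) stands clear with the gripper above and behind it in this oblique view. I'll descend, checking midway.

```bash

python3 -m handwheel '[[0.001,0,0.025,0],[0.0024,-0.0008,0.045,0],[0.0024,-0.0008,0.045,0]]' 
python3 - <<'E'
from h import *
to(479,289.4,55,99.2)
im=crop("side",150,190,120,120,5,"c4")
s=read_state();p=s["eef_pos"]
print((proj("side",p+[0,0,-8])-[150,190])*5, (proj("side",[479,289.4,84])-[150,190])*5)
E
```

```text
clock: 1.98
eef_pos: [476.4, 292.4, 107.6]
eef_rot: [-3.139, 0.001, 1.733]
wrist_force: [0.7, 1.0, 0.5]
finger_gap: 94.1
[476.4 292.4 107.6] yaw 99.3 -> [-0.0033  0.0022  0.0526] turn 0.1 F [0.7 1.  0.5] gap 94.1 t 2.0 j6 0.32
[247.72812    356.44405852] [252.49094594 369.42931079]
```

View pics/c4.png

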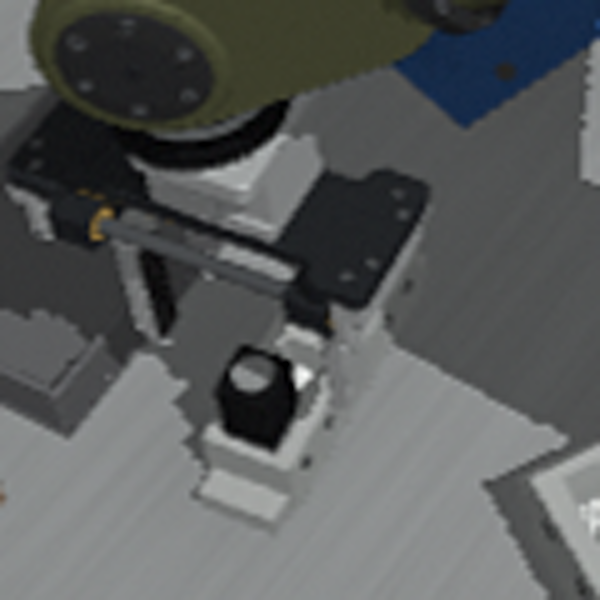

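Fingers straddle the coil as projected. Descend and grip.

```bash

python3 -m handwheel '[[-0.001,0.001,0.025,0],[-0.003,0.002,0.05,0],[-0.003,0.002,0.05,0],[-0.003,0.002,0.05,0]]' 
python3 -m handwheel '[[0,0,0,0],[0,0,0,0],[0,0,0,0],[0,0,0,0],[0,0,0,0]]' 1 35
python3 -m handwheel '[[0,0,0,0],[0,0,-0.03,0],[0,0,-0.06,0],[0,0,-0.08,0],[0,0,-0.08,0]]'
python3 - <<'E'
from h import *
to(655,275,150,99.2)
E
```

```text
clock: 2.52
eef_pos: [480.0, 290.4, 60.4]
eef_rot: [3.14, -0.0, 1.733]
wrist_force: [-0.5, -0.0, 0.5]
finger_gap: 93.8
clock: 3.15
eef_pos: [480.0, 290.4, 60.4]
eef_rot: [3.14, -0.0, 1.733]
wrist_force: [1.9, -0.0, -0.3]
finger_gap: 47.6
clock: 3.78
eef_pos: [480.4, 290.6, 141.4]
eef_rot: [3.138, -0.001, 1.733]
wrist_force: [-0.8, 0.3, -1.5]
finger_gap: 29.8
[480.4 290.6 141.4] yaw 99.3 -> [-0.0435  0.1699 -0.0081] turn 0.1 F [-0.8  0.3 -1.5] gap 29.8 t 3.8 j6 0.32
```

```bash
python3 - <<'E'
from h import *
crop("side",130,150,150,150,4,"c5")
E
```

```text
(no output)
```

View pics/c5.png

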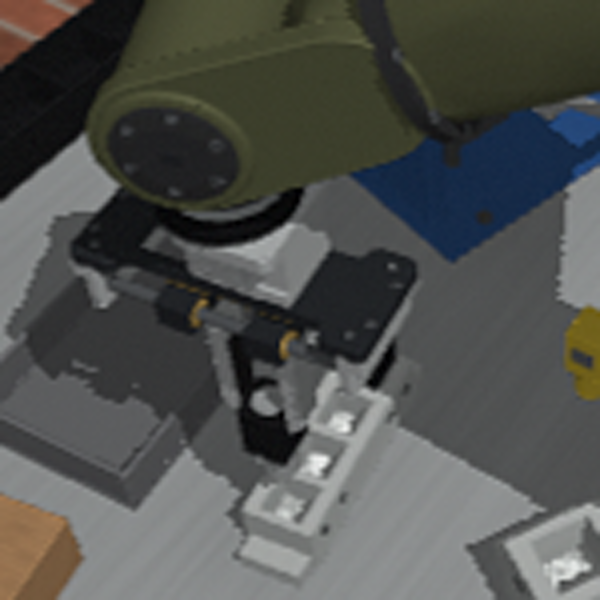

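The solenoid is held by its upper half; the coil disc is at (265,400). Carry it to the box.

```bash

python3 -m handwheel '[[-0.01,0.045,-0.01,0],[-0.022,0.09,-0.01,0],[-0.033,0.13,-0.01,0],[-0.0435,0.17,-0.01,0],[-0.0435,0.17,-0.01,0]]'
python3 -m handwheel '[[0,0,0.02,0],[0,0,0.04,0],[0,0,0.06,0],[0,0,0.06,0]]'
python3 - <<'E'
from h import *
to(655,275,51,99.2)
crop("side",80,120,150,150,4,"c6")
E
```

```text
clock: 4.45
eef_pos: [655.8, 273.6, 146.9]
eef_rot: [-3.14, 0.0, 1.731]
wrist_force: [-0.1, -0.5, -1.1]
finger_gap: 29.6
clock: 4.95
eef_pos: [654.5, 273.5, 84.6]
eef_rot: [-3.136, 0.001, 1.731]
wrist_force: [0.1, -1.0, -1.2]
finger_gap: 29.2
[654.5 273.5  84.6] yaw 99.2 -> [0.0015 0.0009 0.0335] turn 0.0 F [ 0.1 -1.  -1.2] gap 29.2 t 5.0 j6 0.18
```

View pics/c6.png

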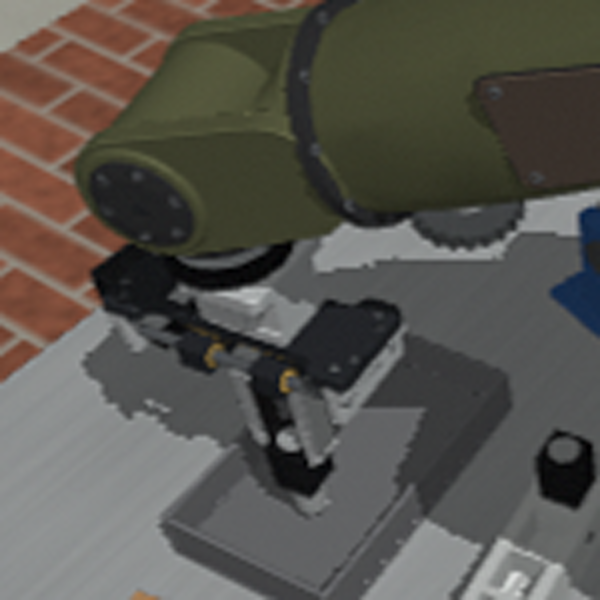

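The solenoid hangs nose down inside the box. Lower until touch.

```bash

for i in 1; do :; done
python3 -m handwheel '[[0,0,0.006,0],[0,0,0.012,0],[0,0,0.012,0]]'
python3 -m handwheel '[[0,0,0.004,0],[0,0,0.008,0],[0,0,0.008,0]]'
```

```text
clock: 5.38
eef_pos: [655.0, 273.6, 73.8]
eef_rot: [-3.138, 0.001, 1.731]
wrist_force: [-0.1, -0.0, -2.2]
finger_gap: 30.0
clock: 5.75
eef_pos: [656.7, 274.0, 70.3]
eef_rot: [3.139, -0.0, 1.731]
wrist_force: [-4.6, -2.6, 25.2]
finger_gap: 29.4
```

Contact. Release, rise, then measure the other solenoid again.

```bash

python3 -m handwheel '[[0,0,-0.002,0],[0,0,-0.002,0],[0,0,-0.002,0],[0,0,-0.002,0]]' 0.4
python3 -m handwheel '[[0,0,-0.03,0],[0,0,-0.08,0],[0,0,-0.08,0]]' 0.3
python3 - <<'E'
from h import *
im=cams.camera("top");cv2.imwrite("pics/t2.png",im[:,:,::-1])
c=np.round(proj("top",[497,181,84])).astype(int);x,y=c
sub=im[y-14:y+15,x-14:x+15].astype(int).max(2)
m=(sub<60).astype(np.uint8)
n,l,st,ce=cv2.connectedComponentsWithStats(m)
for i in range(1,n):
    if st[i,4]>20:
        bx,by,w,h,a=st[i]; print(st[i],cast("top",x-14+ce[i][0],y-14+ce[i][1],75))
print(c,sub[::2,::2])
to(497,181,150,99.2)
E
```

```text
clock: 6.25
eef_pos: [656.5, 274.0, 71.8]
eef_rot: [3.14, -0.0, 1.731]
wrist_force: [0.8, -0.1, -0.3]
finger_gap: 56.0
clock: 6.62
eef_pos: [657.8, 274.5, 156.3]
eef_rot: [3.133, -0.001, 1.731]
wrist_force: [0.0, -0.1, -0.2]
finger_gap: 65.7
[10  0 12 29 55] [492.89736926 177.71858487  75.        ]
[209 193] [[ 79  75  72  66  61  56  75  97 102 103 103 103 103 104 103]
 [ 83  80  75  70  65  60  64  80 102 102 103 103 103 103 104]
 [ 83  84  80  76  70  63  57  60  97 103 102 102 102 103 102]
 [ 84  84  82  80  72  64  60  67  77 101 101 101 102 102 102]
 [ 84  83  82  82  75  66  60  57  61 110 105 104 104 103 102]
 [ 84  83  83  82  78  69  62  58  61  85 113 122 122 104 102]
 [ 84  83  83  82  81  72  64  58  65  54 109 123 124 106 101]
 [ 84  83  83  82  81  76  67  60  59  59 105 122 125 107 101]
 [ 84  83  83  82  81  78  70  61  58  62  99 124 128 116 101]
 [ 84  82  82  82  81  81  74  65  58  65  83 119 127 120 103]
 [ 84  84  82  82  81  81  77  68  60  56  62 107 126 123 103]
 [ 83  84  82  81  82  80  78  71  62  57  65  90 105 104 103]
 [ 84  84  83  82  82  81  80  72  65  58  63  67 102 102 103]
 [ 85  83  84  83  82  82  81  75  68  61  56  59  97 103 103]
 [ 83  83  83  84  82  82  82  77  70  64  57  70  83 102 102]]
[656.9 274.1 153.3] yaw 99.2 -> [-0.0664 -0.1728  0.0025] turn -0.0 F [ 0.1 -0.1 -0.4] gap 65.7 t 6.7 j6 0.18
```

```bash

python3 -c "
from h import *
print(cast('side',80+570/4-.4,120+448/4-.4,84), cast('side',346*.64-.2,361*.64-.2,84))"
python3 -m handwheel '[[-0.015,-0.045,0,0],[-0.033,-0.09,0,0],[-0.05,-0.135,0,0],[-0.0664,-0.1728,0,0],[-0.0664,-0.1728,0.03,0]]' 0
python3 - <<'E'
from h import *
to(496,181,57,99.2)
crop("side",160,170,130,130,4,"c7")
crop("top",150,110,130,110,4,"c8")
a=cv2.imread("pics/c7.png");b=cv2.imread("pics/c8.png")
cv2.imwrite("pics/c78.png",cv2.resize(np.hstack([a[:440],b]),None,fx=.75,fy=.75))
E
```

```text
[494.62866144 178.54497144  84.        ] [498.12373641 177.69756291  84.        ]
clock: 7.3
eef_pos: [496.0, 180.2, 123.0]
eef_rot: [3.135, -0.001, 1.731]
wrist_force: [1.2, -0.5, -1.4]
finger_gap: 93.9
[496.  180.2 123. ] yaw 99.2 -> [ 0.0007 -0.0003  0.066 ] turn -0.0 F [ 1.2 -0.5 -1.4] gap 93.9 t 7.3 j6 0.12
```

View pics/c78.png

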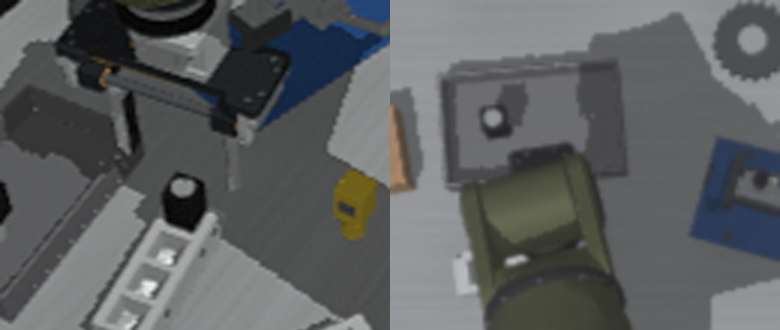

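The first solenoid stands in the box and the second is still in place between the fingers. Descend and grip, this time waiting for full closure.

```bash

python3 -m handwheel '[[0,0,0.03,0],[0,0,0.06,0],[0,0,0.066,0],[0,0,0.066,0]]' 0.25
python3 -m handwheel '[[0,0,0,0],[0,0,0,0],[0,0,0,0],[0,0,0,0],[0,0,0,0]]' 1 35
python3 -m handwheel '[[0,0,0,0],[0,0,0,0],[0,0,0,0],[0,0,0,0]]'
```

```text
clock: 7.9
eef_pos: [495.3, 180.4, 53.8]
eef_rot: [-3.14, 0.0, 1.731]
wrist_force: [-0.1, -0.1, 0.3]
finger_gap: 70.3
clock: 8.52
eef_pos: [495.5, 180.5, 54.0]
eef_rot: [-3.141, 0.0, 1.731]
wrist_force: [-0.2, -0.0, 2.1]
finger_gap: 29.7
clock: 9.02
eef_pos: [495.5, 180.5, 54.0]
eef_rot: [-3.141, 0.0, 1.731]
wrist_force: [-0.1, -0.2, 1.0]
finger_gap: 30.2
```

```bash

python3 -m handwheel '[[0,0,-0.03,0],[0,0,-0.06,0],[0,0,-0.09,0],[0,0,-0.09,0]]'
python3 - <<'E'
from h import *
to(655,190,144,99.2)
E
```

```text
clock: 9.52
eef_pos: [496.3, 180.7, 145.4]
eef_rot: [3.139, -0.0, 1.731]
wrist_force: [0.5, -0.3, -1.3]
finger_gap: 30.2
[496.3 180.7 145.4] yaw 99.2 -> [-0.0162  0.1581  0.0018] turn -0.0 F [ 0.5 -0.3 -1.3] gap 30.2 t 9.5 j6 0.12
```

```bash

python3 -m handwheel '[[-0.004,0.04,0,0],[-0.008,0.08,0,0],[-0.012,0.12,0,0],[-0.016,0.158,0,0],[-0.016,0.158,0,0]]'
python3 -m handwheel '[[0,0,0.03,0],[0,0,0.06,0],[0,0,0.085,0],[0,0,0.09,0],[0,0,0.09,0]]'
python3 -m handwheel '[[0,0,0.003,0],[0,0,0.006,0],[0,0,0.006,0]]'
```

```text
clock: 10.15
eef_pos: [655.5, 189.7, 142.4]
eef_rot: [-3.141, -0.0, 1.73]
wrist_force: [-0.4, -0.4, -2.4]
finger_gap: 29.8
clock: 10.78
eef_pos: [655.1, 189.8, 52.5]
eef_rot: [-3.14, -0.0, 1.731]
wrist_force: [0.0, 0.5, -1.6]
finger_gap: 29.4
clock: 11.15
eef_pos: [655.1, 189.8, 46.5]
eef_rot: [-3.14, -0.0, 1.731]
wrist_force: [0.5, 0.2, -1.4]
finger_gap: 29.6
```

```bash

python3 -m handwheel '[[0,0,0.002,0],[0,0,0.003,0],[0,0,0.003,0]]'
python3 -m handwheel '[[0,0,0,0],[0,0,0,0],[0,0,0,0],[0,0,0,0],[0,0,0,0]]' 0.35
python3 -m handwheel '[[0,0,-0.04,0],[0,0,-0.1,0],[0,0,-0.15,0],[0,0,-0.15,0]]' 
python3 -c "
from h import *
to(570,-38,215,75.5)"
```

```text
clock: 11.52
eef_pos: [655.3, 189.8, 45.2]
eef_rot: [-3.141, -0.0, 1.731]
wrist_force: [-5.9, -1.0, 12.2]
finger_gap: 30.0
clock: 12.15
eef_pos: [655.3, 189.8, 45.1]
eef_rot: [-3.141, -0.0, 1.731]
wrist_force: [0.0, -0.5, -0.7]
finger_gap: 61.0
clock: 12.65
eef_pos: [656.7, 190.2, 200.0]
eef_rot: [3.134, -0.001, 1.731]
wrist_force: [0.8, -0.2, -1.5]
finger_gap: 61.4
[656.7 190.2 200. ] yaw 99.2 -> [-0.2115 -0.1218 -0.016 ] turn 23.7 F [ 0.8 -0.2 -1.5] gap 61.4 t 12.7 j6 0.07
```

```bash

python3 -m handwheel '[[-0.04,-0.025,-0.004,5],[-0.08,-0.05,-0.008,10],[-0.12,-0.075,-0.015,15],[-0.16,-0.1,-0.016,20],[-0.2,-0.115,-0.016,23.7]]' 0.45
python3 - <<'E'
from h import *
im=cv2.imread("pics/top0raw.png")
cv2.imwrite("pics/st.png",cv2.resize(im[143:222,246:354],None,fx=7,fy=7,interpolation=cv2.INTER_LANCZOS4))
E
```

```text
clock: 13.28
eef_pos: [573.8, -26.9, 214.2]
eef_rot: [3.136, -0.003, 1.314]
wrist_force: [0.8, 0.2, 0.7]
finger_gap: 51.6
```

View pics/st.png

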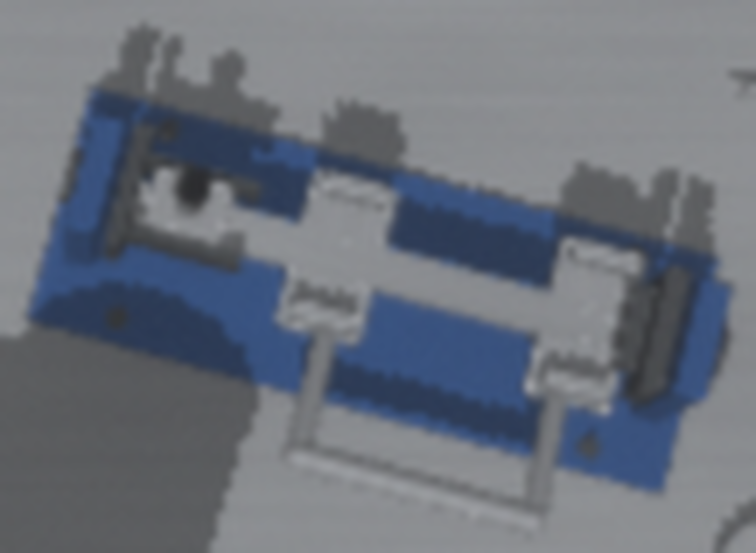

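```bash
python3 - <<'E'
from h import *
r=lambda a,b:(246+(a+.5)/7-.5,143+(b+.5)/7-.5)
th=np.radians(-104.8);X=np.array([np.cos(th),np.sin(th)]);Y=np.array([-X[1],X[0]]);O=np.array([529.9,-179.5])
def p(n,a,b,z):
    w=cast("top",*r(a,b),z)[:2];print(n,np.round(w,1),"stand",np.round([(w-O)@X,(w-O)@Y],1))
def ang(n,a,b,z):
    d=cast("top",*r(*b),z)-cast("top",*r(*a),z);print(n,np.degrees(np.arctan2(d[1],d[0])),np.hypot(d[0],d[1]))
ang("base near",(30,318),(662,492),8);ang("base far",(95,88),(715,258),8)
ang("strip",(268,237),(470,291),65);ang("bar",(290,452),(545,518),88)
ang("guidefar",(352,190),(600,256),83);ang("post",(120,115),(725,285),102)
p("strip",470,291,65);p("strip",268,237,65);p("bar",415,488,88)
p("knob",193,186,140)
p("gfarL",352,190,83);p("gfarR",600,256,83)
for q in((395,190),(318,175),(563,240),(642,250)):p("gcorner",*q,83)
p("postL out near",68,258,102);p("postL in near",100,262,102);p("postL in far",125,118,102);p("postR out",690,402,102);p("postR out far",735,285,102)
m=cams.camera("side");c=tuple(map(int,proj("side",[570,-38,140])));print(c)
to(570.5,-38.3,150,75.2)
E
```

```text
base near -105.53785050327608 341.6752776163351
base far -105.61895783148421 339.231543738368
strip -105.18747779466605 105.39121015643062
bar -104.6133756799481 128.94753285467107
guidefar -105.1606474621202 127.84548267732009
post -105.97622908675726 309.0727351194976
strip [ 529.7 -180.7] stand [1.2 0.1]
strip [557.3 -79. ] stand [-104.2    0.8]
bar [ 428.2 -148.1] stand [  -4.4 -106.3]
knob [568.9 -37.4] stand [-147.3    1.4]
gfarL [ 578.  -119.9] stand [-69.9  31.3]
gfarR [ 544.6 -243.3] stand [57.9 30.5]
gcorner [ 578.  -141.4] stand [-49.1  36.8]
gcorner [ 585.6 -103. ] stand [-88.2  34.3]
gcorner [ 552.6 -225. ] stand [38.2 33.6]
gcorner [ 547.6 -264.4] stand [77.6 38.8]
postL out near [540.3  22.3] stand [-197.7  -41.5]
postL in near [538.3   6.6] stand [-182.   -39.4]
postL in far [610.5  -5.9] stand [-188.4   33.6]
postR out [ 469.1 -281.5] stand [114.2 -32.8]
postR out far [ 526.9 -305.5] stand [122.6  29.3]
(243, 161)
[573.3 -30.9 214.2] yaw 75.0 -> [-0.008  -0.0011  0.0641] turn -0.2 F [-0.5 -4.1  0.1] gap 51.8 t 13.3 j6 0.14
```

```bash

python3 -m handwheel '[[-0.004,-0.002,0.03,0],[-0.0078,-0.0032,0.06,0],[-0.0078,-0.0032,0.06,0]]' 0.45 10
python3 - <<'E'
from h import *
to(568.5,-37.6,114,74.8)
a=crop("side",195,105,110,110,4,"c9");print((proj("side",[568.5,-37.6,140])-[195,105])*4)
E
```

```text
clock: 13.7
eef_pos: [567.2, -37.5, 151.6]
eef_rot: [3.141, -0.002, 1.309]
wrist_force: [0.7, -0.8, -0.1]
finger_gap: 51.7
[567.2 -37.5 151.6] yaw 75.0 -> [0.0002 0.0012 0.0376] turn 0.2 F [ 0.7 -0.8 -0.1] gap 51.7 t 13.7 j6 0.13
[195.76597404 227.05781407]
```

View pics/c9.png

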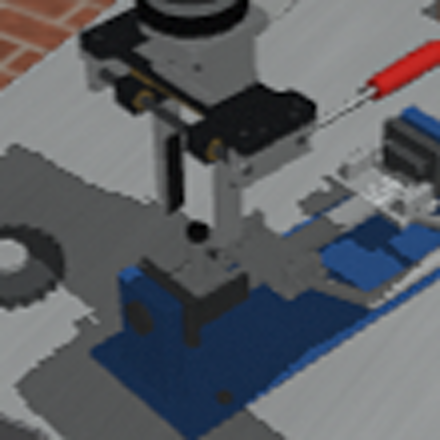

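The knob at (197,231) sits between the fingers. Descend, close, and draw back.

```bash

python3 -m handwheel '[[0,0.001,0.02,0],[0,0.001,0.0376,0],[0,0.001,0.0376,0],[0,0.001,0.0376,0]]' 
python3 -m handwheel '[[0,0,0,0],[0,0,0,0],[0,0,0,0],[0,0,0,0],[0,0,0,0]]' 1 10
python3 -m handwheel '[[0,0,0,0],[0,0,0,0]]'
```

```text
clock: 14.25
eef_pos: [569.7, -37.6, 116.7]
eef_rot: [3.138, -0.002, 1.309]
wrist_force: [-0.2, 0.3, -0.2]
finger_gap: 51.6
clock: 14.88
eef_pos: [570.1, -37.7, 116.9]
eef_rot: [3.136, -0.002, 1.309]
wrist_force: [4.8, -1.3, -1.0]
finger_gap: 17.5
clock: 15.12
eef_pos: [570.1, -37.7, 116.8]
eef_rot: [3.136, -0.002, 1.309]
wrist_force: [3.1, -1.1, -1.0]
finger_gap: 17.4
```

```bash

python3 -m handwheel '[[0.004,0,0,0],[0.008,0,0,0],[0.008,0,0,0]]' - 25
python3 -m handwheel '[[0.003,0,0,0],[0.006,0,0,0],[0.006,0,0,0]]'
```

```text
clock: 15.5
eef_pos: [571.6, -32.4, 116.7]
eef_rot: [3.137, 0.002, 1.308]
wrist_force: [-3.4, -22.3, -0.2]
finger_gap: 16.8
clock: 15.88
eef_pos: [572.3, -29.7, 116.5]
eef_rot: [3.138, 0.008, 1.307]
wrist_force: [-5.5, -25.1, 0.8]
finger_gap: 17.3
```

The bolt is at its stop (5.5 mm of travel, then over 20 N), which agrees with the visual origin to 2 mm. Release, rise and re-check block and box.

```bash

python3 -m handwheel '[[-0.002,0,0,0],[-0.002,0,0,0],[-0.002,0,0,0],[-0.002,0,0,0]]' 0.5
python3 -m handwheel '[[0,0,-0.04,0],[0,0,-0.1,0],[0,0,-0.1,0]]'
python3 - <<'E'
from h import *
crop("top",150,115,100,100,4,"d1"); crop("side",100,190,160,100,4,"d2")
a=cv2.imread("pics/d1.png");b=cv2.imread("pics/d2.png")
cv2.imwrite("pics/d12.png",np.hstack([a,b[:,:400]]))
to(490,220,150,99.2)
E
```

```text
clock: 16.38
eef_pos: [571.8, -31.2, 116.5]
eef_rot: [3.138, 0.008, 1.308]
wrist_force: [0.3, 0.3, 0.0]
finger_gap: 46.6
clock: 16.75
eef_pos: [573.2, -30.3, 221.2]
eef_rot: [3.13, 0.006, 1.308]
wrist_force: [0.2, 0.3, -1.0]
finger_gap: 47.1
[571.6 -30.2 216.5] yaw 74.9 -> [ 0.2209 -0.1441  0.0643] turn -24.3 F [ 0.3  0.  -1.2] gap 47.0 t 16.9 j6 0.15
```

View pics/d12.png

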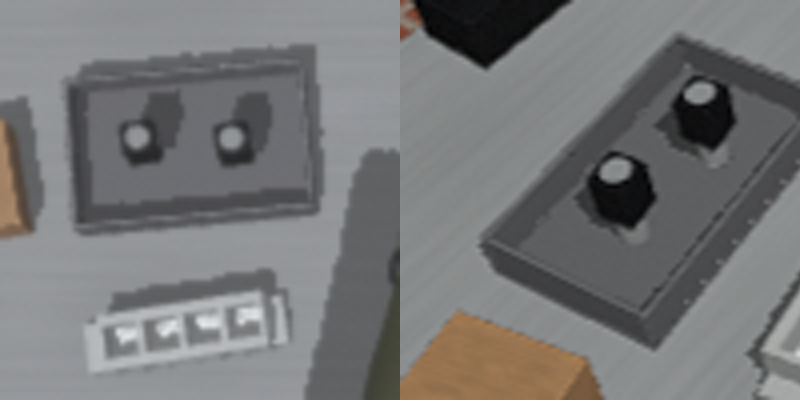

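Both solenoids stand in the box and the block is empty. Outer pocket rims are centred at (123.5,338.5) and (246.5,319.5) in the left crop.

```bash
python3 - <<'E'
from h import *
a=[cast("top",150+u/4-.4,115+v/4-.4,40) for u,v in((123.5,338.5),(246.5,319.5))]
d=a[1]-a[0];print(a,np.linalg.norm(d),np.degrees(np.arctan2(d[1],d[0]))); m=(a[0]+a[1])/2;print(m)
to(m[0],m[1],120,np.degrees(np.arctan2(-d[1],-d[0])))
E
```

```text
[array([479.03710775, 288.81695052,  40.        ]), array([496.10360702, 179.56001238,  40.        ])] 110.58184267723723 -81.12184787505866
[487.57035739 234.18848145  40.        ]
[571.6 -30.2 216.5] yaw 74.9 -> [ 0.2342 -0.1503  0.0941] turn -23.9 F [ 0.3  0.  -1.2] gap 47.0 t 16.9 j6 0.15
```

```bash

python3 -m handwheel '[[0.05,-0.03,0,-5],[0.1,-0.06,0,-10],[0.15,-0.09,0.02,-15],[0.2,-0.125,0.05,-20],[0.234,-0.15,0.09,-24]]' 0
python3 -m handwheel '[[0,0,0,0],[0,0,0,0]]'
python3 -c "
from h import *
to(487.8,234.5,25,98.9)"
```

```text
clock: 17.48
eef_pos: [486.8, 235.2, 123.1]
eef_rot: [3.141, 0.008, 1.73]
wrist_force: [0.2, 0.4, -1.1]
finger_gap: 92.6
clock: 17.73
eef_pos: [486.6, 234.9, 122.7]
eef_rot: [-3.141, 0.009, 1.73]
wrist_force: [0.5, -0.2, 0.1]
finger_gap: 94.1
[486.6 234.9 122.7] yaw 99.1 -> [0.0003 0.0012 0.0977] turn 0.2 F [ 0.5 -0.2  0.1] gap 94.1 t 17.7 j6 0.23
```

```bash

python3 -m handwheel '[[0,0.001,0.04,0],[0,0.001,0.08,0],[0,0.001,0.102,0],[0,0.001,0.102,0]]' 0
python3 -m handwheel '[[0,0,0,0],[0,0,0,0],[0,0,0,0],[0,0,0,0],[0,0,0,0]]' 1 55
python3 -m handwheel '[[0,0,0,0],[0,0,0,0],[0,0,0,0]]'
python3 -m handwheel '[[0,0,-0.04,0],[0,0,-0.09,0],[0,0,-0.15,0],[0,0,-0.17,0],[0,0,-0.17,0]]'
python3 -c "
from h import *
to(537,-157.6,190,74.8)"
```

```text
clock: 18.23
eef_pos: [487.9, 232.9, 20.1]
eef_rot: [-3.139, 0.009, 1.728]
wrist_force: [0.3, 0.8, 1.0]
finger_gap: 94.0
clock: 18.85
eef_pos: [488.0, 233.0, 20.3]
eef_rot: [-3.14, 0.009, 1.728]
wrist_force: [-0.9, -0.5, 1.1]
finger_gap: 49.6
clock: 19.23
eef_pos: [488.0, 233.0, 20.3]
eef_rot: [-3.14, 0.009, 1.728]
wrist_force: [-0.0, -0.2, -0.5]
finger_gap: 49.2
clock: 19.85
eef_pos: [488.2, 234.7, 190.9]
eef_rot: [-3.141, 0.009, 1.728]
wrist_force: [-0.1, -0.5, -6.7]
finger_gap: 49.8
[488.2 234.7 190.9] yaw 99.0 -> [-0.3951 -0.0132  0.0043] turn 24.2 F [-0.1 -0.5 -6.7] gap 49.8 t 19.9 j6 0.23
```

```bash

python3 -m handwheel '[[-0.04,-0.001,0,3],[-0.09,-0.003,0,6],[-0.14,-0.004,0,9],[-0.19,-0.006,0,12],[-0.23,-0.008,0,15]]'
python3 -c "
from h import *
to(537,-157.6,190,74.8)"
```

```text
clock: 20.48
eef_pos: [515.5, 4.5, 190.6]
eef_rot: [-3.14, 0.009, 1.464]
wrist_force: [-0.3, -0.2, -4.5]
finger_gap: 49.7
[515.5   4.5 190.6] yaw 83.9 -> [-0.1589  0.0387  0.0019] turn 9.1 F [-0.3 -0.2 -4.5] gap 49.7 t 20.5 j6 0.05
```

```bash

python3 -m handwheel '[[-0.045,0.01,0,2],[-0.09,0.02,0,5],[-0.13,0.03,0,7],[-0.159,0.0387,0,9.1],[-0.159,0.0387,0,9.1]]'
python3 -m handwheel '[[0,0,0.02,0],[0,0,0.05,0],[0,0,0.067,0],[0,0,0.067,0]]'
python3 - <<'E'
from h import *
to(537,-157.6,85,74.8)
crop("side",215,90,100,100,6,"e1");
O=np.array([532.3,-175.]);th=np.radians(-105.2);X=np.array([np.cos(th),np.sin(th)]);Y=np.array([-X[1],X[0]])
d=read_state()["eef_pos"][:2]-O;print(d@X,d@Y)
E
```

```text
clock: 21.1
eef_pos: [536.2, -159.2, 189.4]
eef_rot: [-3.137, 0.009, 1.302]
wrist_force: [-1.2, 0.4, -6.4]
finger_gap: 49.6
clock: 21.6
eef_pos: [535.1, -159.0, 120.8]
eef_rot: [-3.134, 0.009, 1.303]
wrist_force: [-0.1, 1.1, -5.3]
finger_gap: 49.8
[ 535.1 -159.   120.8] yaw 74.7 -> [0.0022 0.0017 0.0358] turn -0.1 F [-0.1  1.1 -5.3] gap 49.8 t 21.6 j6 -0.08
-16.00605328516207 -0.7964022986550978
```

View pics/e1.png

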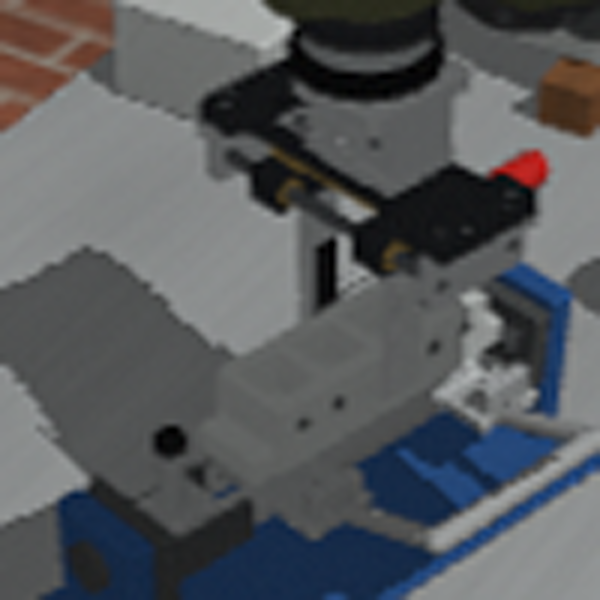

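The block hangs between the knob (170,440) and the stop plate, aligned with the bed. Lower in stages.

```bash

python3 -m handwheel '[[0.003,0.0025,0.005,0],[0.003,0.0025,0.014,0],[0.003,0.0025,0.014,0]]'
python3 -m handwheel '[[0,0,0.006,0],[0,0,0.01,0],[0,0,0.01,0]]'
python3 -c "
from h import *
to(538,-156.9,85.3,74.8)"
```

```text
clock: 22.02
eef_pos: [538.5, -157.1, 107.4]
eef_rot: [-3.135, 0.009, 1.303]
wrist_force: [0.6, 0.1, -5.9]
finger_gap: 49.7
clock: 22.4
eef_pos: [538.3, -157.1, 97.1]
eef_rot: [-3.135, 0.009, 1.303]
wrist_force: [0.1, -0.2, -5.3]
finger_gap: 49.7
[ 538.3 -157.1   97.1] yaw 74.7 -> [ 0.0002 -0.0002  0.0118] turn -0.1 F [ 0.1 -0.2 -5.3] gap 49.7 t 22.4 j6 -0.07
```

```bash

python3 -m handwheel '[[0,0,0.004,0],[0,0,0.007,0],[0,0,0.007,0]]'
python3 -m handwheel '[[0,0,0.002,0],[0,0,0.004,0],[0,0,0.004,0]]'
```

```text
clock: 22.78
eef_pos: [538.1, -157.1, 89.8]
eef_rot: [-3.134, 0.009, 1.303]
wrist_force: [1.0, 0.1, -5.3]
finger_gap: 49.7
clock: 23.15
eef_pos: [538.0, -157.1, 85.7]
eef_rot: [-3.134, 0.009, 1.303]
wrist_force: [0.2, -0.1, -5.9]
finger_gap: 49.6
```

```bash

python3 -m handwheel '[[0,0,0.001,0],[0,0,0.002,0],[0,0,0.002,0]]'
```

```text
clock: 23.52
eef_pos: [538.1, -157.2, 85.3]
eef_rot: [-3.135, 0.009, 1.303]
wrist_force: [-10.0, 3.6, 13.9]
finger_gap: 49.9
```

Seated on the bed at the expected height (85.3). Slide towards the keeper.

```bash

python3 -m handwheel '[[-0.004,0,-0.0008,0],[-0.008,0,-0.0008,0],[-0.012,0,-0.0008,0],[-0.012,0,-0.0008,0]]'
python3 -m handwheel '[[-0.003,0,0,0],[-0.006,0,0,0],[-0.006,0,0,0]]'
```

```text
clock: 24.02
eef_pos: [534.7, -169.0, 86.0]
eef_rot: [-3.134, 0.009, 1.302]
wrist_force: [0.5, -0.5, -5.0]
finger_gap: 49.8
clock: 24.4
eef_pos: [533.1, -175.0, 86.0]
eef_rot: [-3.134, 0.009, 1.302]
wrist_force: [0.3, -0.1, -5.7]
finger_gap: 49.8
```

```bash

python3 -m handwheel '[[-0.002,0,0,0],[-0.004,0,0,0],[-0.004,0,0,0]]'
```

```text
clock: 24.78
eef_pos: [532.0, -179.0, 86.1]
eef_rot: [-3.134, 0.009, 1.302]
wrist_force: [-0.4, 0.7, -5.5]
finger_gap: 49.4
```

```bash

python3 -m handwheel '[[-0.002,0,0,0],[-0.003,0,0,0],[-0.003,0,0,0]]'
python3 -m handwheel '[[-0.002,0,0,0],[-0.003,0,0,0],[-0.003,0,0,0]]'
```

```text
clock: 25.15
eef_pos: [531.6, -180.7, 86.3]
eef_rot: [-3.135, 0.007, 1.302]
wrist_force: [2.5, 9.7, -4.0]
finger_gap: 49.3
clock: 25.52
eef_pos: [531.6, -180.8, 86.6]
eef_rot: [-3.135, 0.002, 1.303]
wrist_force: [5.1, 20.9, -0.3]
finger_gap: 50.0
```

Stop met: force rises at 24 mm of travel, far past where the keeper tip would catch. Release and go to the knob.

```bash

python3 -m handwheel '[[0,0,0,0],[0,0,0,0],[0,0,0,0],[0,0,0,0]]' 0.2
python3 -m handwheel '[[0,0,-0.05,0],[0,0,-0.1,0],[0,0,-0.1,0]]' 0.35
python3 -c "
from h import *
to(571,-34,170,74.8)"
```

```text
clock: 26.02
eef_pos: [531.6, -181.1, 86.7]
eef_rot: [-3.135, 0.002, 1.302]
wrist_force: [-0.3, -0.1, -0.2]
finger_gap: 75.3
clock: 26.4
eef_pos: [533.6, -181.8, 190.6]
eef_rot: [-3.141, 0.003, 1.302]
wrist_force: [-0.5, -0.4, 0.4]
finger_gap: 61.1
[ 533.6 -181.8  190.6] yaw 74.6 -> [ 0.1525 -0.0032  0.0201] turn -0.2 F [-0.5 -0.4  0.4] gap 61.1 t 26.4 j6 -0.12
```

```bash

python3 -m handwheel '[[0.05,-0.001,0,0],[0.1,-0.002,0,0],[0.1525,-0.003,0,0],[0.1525,-0.003,0.02,0],[0.1525,-0.003,0.02,0]]'
python3 -c "
from h import *
to(571.3,-35,117,74.8)"
```

```text
clock: 27.02
eef_pos: [570.3, -33.7, 168.1]
eef_rot: [-3.138, 0.004, 1.303]
wrist_force: [-0.0, -0.6, 0.1]
finger_gap: 60.6
[570.3 -33.7 168.1] yaw 74.6 -> [-0.0008  0.0015  0.0511] turn -0.2 F [-0.  -0.6  0.1] gap 60.6 t 27.0 j6 0.15
```

```bash

python3 -m handwheel '[[-0.001,0.0015,0.025,0],[-0.001,0.0015,0.051,0],[-0.001,0.0015,0.051,0]]'
python3 -m handwheel '[[0,0,0,0],[0,0,0,0],[0,0,0,0],[0,0,0,0],[0,0,0,0]]' 1 25
python3 -m handwheel '[[-0.008,0,0,0],[-0.016,0,0,0],[-0.024,0,0,0],[-0.03,0,0,0],[-0.03,0,0,0]]'
python3 -m handwheel '[[-0.005,0,0,0],[-0.01,0,0,0],[-0.014,0,0,0],[-0.014,0,0,0]]'
```

```text
clock: 27.4
eef_pos: [570.4, -35.8, 115.9]
eef_rot: [-3.135, 0.004, 1.302]
wrist_force: [-1.3, -0.6, 0.3]
finger_gap: 61.3
clock: 28.02
eef_pos: [570.6, -35.8, 116.1]
eef_rot: [-3.135, 0.004, 1.302]
wrist_force: [0.7, -0.4, 0.1]
finger_gap: 16.8
clock: 28.65
eef_pos: [562.3, -65.6, 116.1]
eef_rot: [-3.135, 0.005, 1.301]
wrist_force: [-0.1, -2.4, -2.7]
finger_gap: 16.6
clock: 29.15
eef_pos: [558.4, -79.6, 116.1]
eef_rot: [-3.135, 0.006, 1.301]
wrist_force: [0.1, -1.0, -2.5]
finger_gap: 16.7
```

```bash

python3 -m handwheel '[[-0.002,0,0,0],[-0.004,0,0,0],[-0.004,0,0,0]]'
python3 -m handwheel '[[-0.002,0,0,0],[-0.003,0,0,0],[-0.003,0,0,0]]'
python3 -m handwheel '[[-0.002,0,0,0],[-0.003,0,0,0],[-0.003,0,0,0]]'
```

```text
clock: 29.52
eef_pos: [557.4, -83.2, 116.2]
eef_rot: [-3.135, 0.005, 1.301]
wrist_force: [1.7, 4.8, -1.6]
finger_gap: 17.0
clock: 29.9
eef_pos: [557.3, -83.7, 116.3]
eef_rot: [-3.135, 0.001, 1.302]
wrist_force: [6.7, 19.4, -1.4]
finger_gap: 16.7
clock: 30.28
eef_pos: [557.3, -83.8, 116.3]
eef_rot: [-3.136, -0.003, 1.303]
wrist_force: [8.5, 23.2, -2.8]
finger_gap: 17.1
```

Bolt travelled 49.8 mm to its stop: home. Release and go tug the block.

```bash

python3 -m handwheel '[[0.001,0,0,0],[0.001,0,0,0],[0.001,0,0,0],[0.001,0,0,0]]' 0.35
python3 -m handwheel '[[0,0,-0.04,0],[0,0,-0.08,0],[0,0,-0.08,0]]' 0
python3 -c "
from h import *
to(531.6,-180.5,180,74.8)"
```

```text
clock: 30.78
eef_pos: [557.4, -83.1, 116.3]
eef_rot: [-3.136, -0.003, 1.302]
wrist_force: [-0.3, -0.9, -0.4]
finger_gap: 53.4
clock: 31.15
eef_pos: [558.9, -83.9, 199.3]
eef_rot: [-3.141, -0.003, 1.302]
wrist_force: [0.3, 0.3, -1.0]
finger_gap: 83.4
[558.9 -83.9 199.3] yaw 74.6 -> [-0.1004 -0.0006  0.019 ] turn -0.2 F [ 0.3  0.3 -1. ] gap 83.4 t 31.1 j6 0.05
```

```bash

python3 -m handwheel '[[-0.05,0,0,0],[-0.1,-0.0006,0.01,0],[-0.1004,-0.0006,0.05,0],[-0.1004,-0.0006,0.05,0]]'
python3 -c "
from h import *
to(531.6,-180.5,86,74.8)"
```

```text
clock: 31.65
eef_pos: [530.0, -180.2, 145.9]
eef_rot: [-3.135, -0.004, 1.301]
wrist_force: [-0.0, 0.8, 0.6]
finger_gap: 93.8
[ 530.  -180.2  145.9] yaw 74.6 -> [-0.0001  0.0021  0.0599] turn -0.2 F [-0.   0.8  0.6] gap 93.8 t 31.6 j6 -0.13
```

```bash

python3 -m handwheel '[[0,0.002,0.03,0],[0,0.002,0.06,0],[0,0.002,0.06,0]]'
python3 -m handwheel '[[0,0,0,0],[0,0,0,0],[0,0,0,0],[0,0,0,0],[0,0,0,0]]' 1 60
python3 -m handwheel '[[0,0,-0.002,0],[0,0,-0.004,0],[0,0,-0.004,0]]'
python3 -m handwheel '[[0,0,-0.002,0],[0,0,-0.003,0],[0,0,-0.003,0]]'
```

```text
clock: 32.02
eef_pos: [531.1, -179.6, 85.1]
eef_rot: [-3.132, -0.004, 1.302]
wrist_force: [0.2, 0.8, 0.7]
finger_gap: 94.0
clock: 32.65
eef_pos: [531.2, -179.7, 85.3]
eef_rot: [-3.132, -0.004, 1.302]
wrist_force: [-0.3, -0.2, 1.2]
finger_gap: 49.3
clock: 33.02
eef_pos: [530.9, -179.6, 88.4]
eef_rot: [-3.131, -0.005, 1.302]
wrist_force: [2.7, -0.4, -16.5]
finger_gap: 49.5
clock: 33.4
eef_pos: [530.8, -179.6, 88.6]
eef_rot: [-3.13, -0.005, 1.302]
wrist_force: [16.2, -5.6, -41.6]
finger_gap: 49.7
```

Held: 3 mm of play, then 42 N without giving. Lower, release, and go over the bar.

```bash

python3 -m handwheel '[[0,0,0.002,0],[0,0,0.003,0],[0,0,0.003,0]]'
python3 -m handwheel '[[0,0,0,0],[0,0,0,0],[0,0,0,0],[0,0,0,0],[0,0,0,0]]' 0.05
python3 -m handwheel '[[0,0,-0.05,0],[0,0,-0.1,0],[0,0,-0.1,0]]' 
python3 -c "
from h import *
O=np.array([531.7,-179.8]);th=np.radians(-105.2);Y=np.array([-np.sin(th),np.cos(th)])
print(O-105*Y,O+105*Y);b=O-105*Y
to(b[0],b[1],150,-15.2);to(b[0],b[1],150,74.8)"
```

```text
clock: 33.78
eef_pos: [530.9, -179.6, 86.0]
eef_rot: [-3.131, -0.005, 1.302]
wrist_force: [-0.3, -0.4, -6.3]
finger_gap: 49.3
clock: 34.4
eef_pos: [530.9, -179.6, 86.1]
eef_rot: [-3.131, -0.005, 1.302]
wrist_force: [0.2, -0.1, 0.2]
finger_gap: 89.1
clock: 34.78
eef_pos: [533.2, -180.9, 189.9]
eef_rot: [-3.137, -0.004, 1.302]
wrist_force: [-0.1, 0.2, -0.6]
finger_gap: 89.3
[ 430.37326808 -152.27013624] [ 633.02673192 -207.32986376]
[ 533.2 -180.9  189.9] yaw 74.6 -> [ 1.000e-04 -1.065e-01  4.030e-02] turn 89.8 F [-0.1  0.2 -0.6] gap 89.3 t 34.8 j6 -0.13
[ 533.2 -180.9  189.9] yaw 74.6 -> [ 1.000e-04 -1.065e-01  4.030e-02] turn -0.2 F [-0.1  0.2 -0.6] gap 89.3 t 34.8 j6 -0.13
```

```bash

python3 -m handwheel '[[0,-0.05,0,0],[0,-0.106,0,0],[0,-0.1075,0.03,0],[0,-0.1075,0.05,0],[0,-0.1075,0.05,0]]' 0.5
python3 - <<'E'
from h import *
to(430.0,-152,74,74.8)
crop("side",220,90,100,100,6,"f1")
E
```

```text
clock: 35.4
eef_pos: [428.5, -151.7, 138.8]
eef_rot: [-3.134, -0.004, 1.302]
wrist_force: [-0.7, -0.3, -0.5]
finger_gap: 47.5
[ 428.5 -151.7  138.8] yaw 74.6 -> [-0.0002  0.002   0.0648] turn -0.2 F [-0.7 -0.3 -0.5] gap 47.5 t 35.4 j6 -0.16
```

View pics/f1.png

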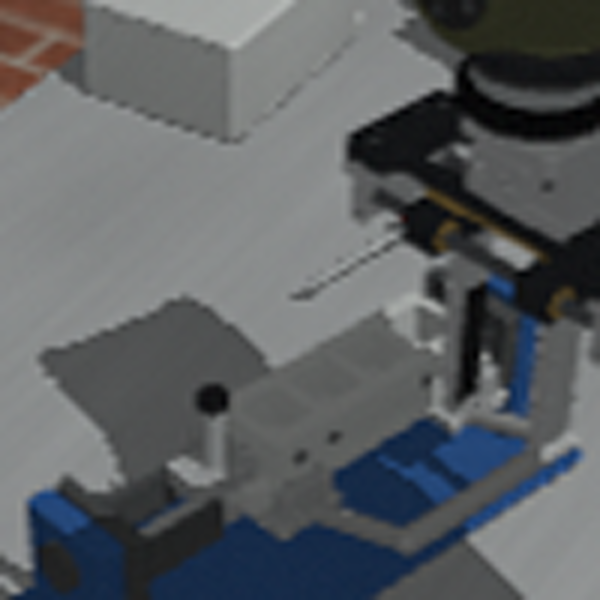

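The block is latched, with the knob at (213,400) close up to the block's end, and the fingers are over the bar, which runs from (405,540) to (570,450). Descend and close.

```bash

python3 -m handwheel '[[0,0,0.03,0],[0,0,0.06,0],[0,0,0.065,0],[0,0,0.065,0]]'
python3 -m handwheel '[[0,0,0,0],[0,0,0,0],[0,0,0,0],[0,0,0,0],[0,0,0,0]]' 1 20
python3 -c "
from h import *
to(430.0,-152,74,74.8)"
```

```text
clock: 35.95
eef_pos: [429.3, -151.8, 75.8]
eef_rot: [-3.136, -0.004, 1.302]
wrist_force: [0.2, -0.8, -0.1]
finger_gap: 47.0
clock: 36.58
eef_pos: [429.6, -151.9, 76.0]
eef_rot: [-3.137, -0.004, 1.302]
wrist_force: [2.9, -0.9, 1.6]
finger_gap: 13.3
[ 429.6 -151.9   76. ] yaw 74.6 -> [-0.      0.0004  0.002 ] turn -0.2 F [ 2.9 -0.9  1.6] gap 13.3 t 36.6 j6 -0.16
```

```bash

python3 -m handwheel '[[0,0.0016,-0.0182,0],[0,0.0063,-0.0359,0],[0,0.0141,-0.0525,0],[0,0.0141,-0.0525,0]]'
```

```text
clock: 37.08
eef_pos: [441.7, -155.2, 128.7]
eef_rot: [-3.132, -0.005, 1.302]
wrist_force: [-15.5, 4.4, 9.6]
finger_gap: 13.4
```

Radial preload only (19 N outward); each new call starts from the measured pose. Continue to 70°.

```bash

python3 -m handwheel '[[0,0.010,-0.0155,0],[0,0.023,-0.0285,0],[0,0.038,-0.039,0],[0,0.0545,-0.0467,0],[0,0.0545,-0.0467,0]]'
```

```text
clock: 37.7
eef_pos: [495.2, -170.3, 176.6]
eef_rot: [-3.133, -0.004, 1.302]
wrist_force: [-7.4, 1.7, 18.9]
finger_gap: 13.0
```

```bash

python3 -m handwheel '[[0,0.018,-0.0065,0],[0,0.0365,-0.0083,0],[0,0.055,-0.0067,0],[0,0.073,-0.002,0],[0,0.073,-0.002,0]]'
```

```text
clock: 38.33
eef_pos: [566.2, -190.0, 177.7]
eef_rot: [-3.134, -0.004, 1.302]
wrist_force: [2.1, -2.6, 0.8]
finger_gap: 13.3
```

```bash

python3 -m handwheel '[[0,0.017,0.0075,0],[0,0.032,0.018,0],[0,0.045,0.031,0],[0,0.0555,0.046,0],[0,0.0555,0.046,0]]'
```

```text
clock: 38.95
eef_pos: [619.4, -204.7, 129.8]
eef_rot: [-3.133, -0.004, 1.302]
wrist_force: [1.1, -2.7, -3.4]
finger_gap: 13.3
```

```bash

python3 -m handwheel '[[0,0.008,0.0165,0],[0,0.0125,0.034,0],[0,0.014,0.045,0],[0,0.0145,0.051,0],[0,0.0145,0.051,0]]'
python3 -m handwheel '[[0,0,0.002,0],[0,0,0.003,0],[0,0,0.003,0]]'
```

```text
clock: 39.58
eef_pos: [632.0, -208.0, 78.3]
eef_rot: [-3.131, -0.004, 1.302]
wrist_force: [-8.3, 0.4, 3.0]
finger_gap: 13.4
clock: 39.95
eef_pos: [632.1, -208.0, 78.0]
eef_rot: [-3.132, -0.004, 1.302]
wrist_force: [-13.5, 3.1, 23.8]
finger_gap: 13.5
```

The bar meets its stop (24 N at z 78, which corresponds to π). Release, rise, verify.

```bash

python3 -m handwheel '[[0,0,-0.001,0],[0,0,-0.001,0],[0,0,-0.001,0],[0,0,-0.001,0]]' 0.55
python3 -m handwheel '[[0,0,-0.05,0],[0,0,-0.1,0],[0,0.03,-0.15,0],[0,0.03,-0.17,0],[0,0.03,-0.17,0]]'
python3 -m handwheel '[[0.05,-0.02,0,0],[0.1,-0.05,0,0],[0.15,-0.08,0,0],[0.2,-0.12,0,0],[0.25,-0.16,0,0]]'
python3 - <<'E'
from h import *
a=crop("top",150,100,220,120,3,"g1");b=crop("side",90,80,220,210,3,"g2")
x=cv2.imread("pics/g1.png");y=cv2.imread("pics/g2.png")
x=cv2.resize(x,(440,240));y=cv2.resize(y,(550,525))
cv2.imwrite("pics/g.png",cv2.resize(np.vstack([cv2.resize(x,(550,300)),y[:300]]),(550,600)))
E
```

```text
clock: 40.45
eef_pos: [632.0, -208.0, 78.6]
eef_rot: [-3.132, -0.004, 1.302]
wrist_force: [0.5, -1.1, -1.0]
finger_gap: 42.1
clock: 41.08
eef_pos: [662.8, -217.1, 249.3]
eef_rot: [-3.134, -0.003, 1.302]
wrist_force: [-0.2, -0.1, -0.5]
finger_gap: 42.6
clock: 41.7
eef_pos: [574.4, 65.2, 249.6]
eef_rot: [-3.132, -0.003, 1.302]
wrist_force: [0.9, 0.6, 0.9]
finger_gap: 42.1
```

View pics/g.png

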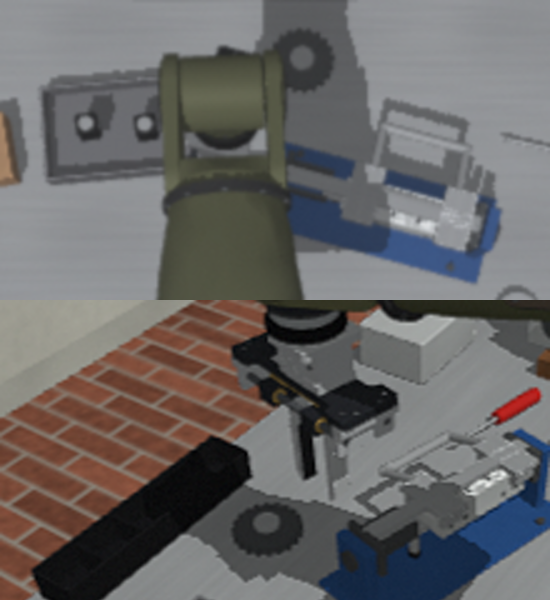

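```bash
python3 - <<'E'
from h import *
from cell import manip
print(cast("top",150+424*.4,100+138*.4,88), read_state()["clock"])
print(manip.sign_off())
E
```

```text
[ 628.89186132 -203.55550616   88.        ] 41.8
the job is handed in; nothing more can be done
None
```

The job is done and handed in at 41.8 s of the 210 s allowed, with the valve block latched upside down in the stand.

- **Solenoids:** only two were present. Both stand in the grey parts box. The first grip closed late and held only the coil's upper part, but the solenoid was placed without trouble.
- **Bolt and block:** I drew the bolt back to its stop and lowered the block onto the bed. I slid it about 24 mm under the keeper until it met the stop at about 20 N. The bolt then went home after 49.8 mm of travel, ending against its stop at about 23 N.
- **Tug test:** the block lifted 3 mm, then held against a 42 N upward pull.
- **Turnover:** I swung the cradle over by its bar until it met its stop at about 24 N.

**Last checks:** the final pictures show the cradle inverted with the block in it and the gripper clear of the stand. Both solenoids are upright in the box. The bar measured (629, -204) mm against an expected (633, -207), which is within camera accuracy. The bar's end position was about 2 mm higher at the gripper than at the start, which I put down to grip slip against the stop. My estimate of the stand's origin along its axis was about 4 mm off, and touching the block stop corrected it. No check failed.

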